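# Start the cleaning cycle and uncap the cleaner jug

## Robot

A 6-joint arm with a two-finger parallel gripper is mounted at the origin on the work surface. World frame = base frame: x ahead of the robot, y to its left, z up, the work surface at z = 0. Lengths are in mm, angles in rad, forces in N, time in s.
With the tool pointing down it reaches from about 275 to 750 mm from the base axis. Payload 10.2 kg.
Tool frame: the origin (TCP) lies on the centre line of the jaws, within the pads' length; the fingertips stand r.tips_ahead ahead of it and the grasp point (between the pads) lies 3 mm ahead of it (r.tips_ahead is the distance from the TCP to the fingertips, in mm); z points along the fingers, y is the line along which they close (so a half turn about z gives the same grasp; the last joint's range is limited). The gripper opens to 88 mm and grips with 3 to 60 N. Pads are 18 mm wide; open, the fingers measure 123 mm over their backs; the gripper's body (75 mm by 187 mm) begins 45 mm behind the grasp point.
Start: joints at [-1.521, 0.313, 1.498, -0, 1.331, -0.223], TCP at [141.437, -505.596, 260.72] pointing down, gripper open.
Joint ranges: [-2.94, 2.94], [-0.97, 2.17], [0.19, 2.56], [-1.23, 4.37], [0.02, 3.11], [-2.88, 2.88]. Speed limits (rad/s): [2.39, 2.39, 3.01, 3.14, 3.14, 3.14].

## Interface

Orientations are given as [roll, pitch, yaw] about the fixed x, y, z axes, in that order (R = Rz(yaw) Ry(pitch) Rx(roll)).
In Python, from rig import r gives the robot as it stands. The module is installed in compiled form; this text tells all that it offers.
- The arm moves only by the tool carry_out, never from a script. Its argument "rows" is a list of rows, each a list of 2 entries, a list of its own where there are three numbers: the shift along the tool's x, y, z each as a share of 0.03 m, from -1 to 1, then the turn, a rotation vector about the tool's x, y, z each as a share of 0.12 rad, from -1 to 1. A call has 1 to 20 rows; each row shifts and turns the commanded pose from where the row before left it, along the tool's axes as they then stand; what a row does not reach is not made up. A row lasts 1/10 s, in which the tool goes at most 50 mm and 8.59 degrees, less where a joint would pass 70% of its speed; a pose out of reach is approached as far as the arm can. A call with a number of a shift or a turn outside -1 to 1 is refused whole. A call with a gripper value outside its range is refused whole. "claw" is the opening, from 0 (shut) to 1 (fully open), set as the call begins (left out, the last holds). The fingers move at their own pace and stop on an object; "squeeze" is the grip in N (left out, the last holds). Time passes only in rows, so rows that do not move let the fingers close. It gives the time, the measured TCP pose, the force, the opening and the grip force at its end, in the units of the state.
- r.get_state(): the state, without advancing time (a new reading comes with each control period).
- r.snapshot(name): name is "scene" or "top"; returns a dict with "frame" (400x640x3 uint8, blue, green, red), "mtx" (3x3 intrinsics, pixels), "xyz" and "orientation" of the camera in the world. Camera axes: x right, y up, looking along -z (the intrinsics and any distortion apply to the point x, -y, -z); pixel columns grow to the right and rows downward; lengths in mm; the calibration is good to about 2 mm. A picture is of the moment at which its call begins. There is no depth.
- r.sign_off(): hands the job in; it is judged then, once.
The state is a dict: "time_s": time; "joint_pos": joint angles; "joint_vel": joint speeds; "joint_torque": joint torques, N m; "tcp_pos": TCP position; "ee_rot": TCP orientation; "wrist_force": force on the tool from outside, world axes, zero at the start; "moment": the same for the moment, N m; "width": finger opening in mm; "gripper_force": force on a finger pad.
Only numpy, scipy, OpenCV 4.12 (cv2) and the standard library are available. Lean on these libraries where they do the work, as an engineer would, in place of code of your own. Each camera call takes 0.05 s, during which the arm holds its last target. There are 200 camera calls.

## Task

Start the coffee machine's cleaning cycle: turn the black bar knob on the grey switch box clockwise against its spring as far as it goes, then let go of it so that it springs back. After that, open the squat white cleaner jug: press its push-and-turn cap down, twist it to the left (counter-clockwise) to its stop while pressed, and lift it off. Finish while still holding the cap in the gripper, upright, right over the jug's open mouth and about 8 cm above it, ready for pouring, and leave the mug, tamper and slim bottle where they stand.

Things in the scene. Friction and masses are not known exactly. Their poses are not given: they have to be found in the camera images.
- switch_box: Grey painted box on a dark steel foot plate (150 x 126 mm), screwed to the counter: 130 (x) x 110 (y) mm, flat top 58 mm above the counter. Origin: centre of its underside; z up. The knob stands on its top at x = y = 0. It may stand left or right of the jug.
- knob_grip (a point): The point to grip on the knob: on its vertical turning axis, 90 mm above the counter, 32 mm above the box top. The knob is a black upright bar 46 mm long (its own x axis), 14 mm thick (y), its top 100 mm above the counter; under the bar is a disc 44 mm across, 6 mm high. At rest the bar lies along the box's x axis. The point's axes turn with the knob; z up.
- knob (a joint): Turn of the knob in rad: 0 at rest, grows clockwise seen from above, stop at 1.2. A spring returns it when let go (about 0.05 N m at rest to 0.19 N m at the stop, back in about half a second).
- jug: Squat round white cleaner jug, 96 mm across, with a paper label, standing in a steel tray (124 x 116 mm) screwed to the counter; it cannot move or turn. Shoulder 99 mm above the counter; neck 30 mm across, with bayonet ridges out to 40 mm across, neck top 130 mm up. Origin: centre of its underside; z up.
- mouth (a point): Centre of the jug's neck top, 130 mm above the counter; z up.
- seal (a joint): Spring-loaded grey seal disc in the neck, 22 mm across, on which the cap rests: depression in m. 0 with the cap locked, -0.002 with no cap on it, grows as the cap is pressed down, hard end at 0.007. The spring pushes up with 5 N at 0, 10 N at 0.004 and 14 N at 0.007.
- cap: White ribbed push-and-turn cap, about 40 g. Origin: centre of its underside, z up, 113 mm above the counter when locked. Two inner lugs along its x axis (small outer rib marks +x) form a bayonet; locked, its x is along the jug's x and it cannot lift or turn. Pressed 4 to 7 mm it turns counter-clockwise from above; at 56 to 73 degrees (stop at 73; aim for 65 = 1.13 rad) it lifts straight off.
- cap_grip (a point): Point on the cap's axis 48 mm above its underside (161 mm above the counter when locked); z up. The cap is 50 mm high: a skirt 50 mm across and 27 mm high, on it a round crown 40 mm across and 23 mm high, which is the grip, from any side; fingertips may bear on the 5 mm step between them.
- mug: Bystander: white mug, 80 mm across, 90 mm high. Origin: centre of its underside.
- tamper: Bystander: steel coffee tamper, 58 mm across, 86 mm high. Origin: centre of its underside.
- spray_bottle: Bystander: slim pale bottle with a white cap, 54 mm across, 125 mm high. Origin: centre of its underside.
Things that resemble listed ones, but are neither listed nor needed, are in the scene too. Several things have the shape of the cap; the one meant has the colours described above.

How it is judged (in metres and radians):
On the way, in this order (a step that is already met when the one before it is completed fails the run):
1. the knob is turned clockwise to its stop (value of joint knob above 1.12 rad), for 0.05 s.
2. the knob is let go and has sprung back (value of joint knob below 0.15 rad and contact force between the fingers and switch_box below 0.1 N), for 0.2 s.
3. the cap is pressed down by the gripper (value of joint seal above 0.0035 m and contact force between any of the fingers, the arm and cap above 1 N), for 0.05 s.
4. the cap, pressed, is twisted to the left, out of its lock (angle between the x axis of cap and the x axis of jug, either way round above 0.85 rad and horizontal distance between cap and mouth below 0.006 m and z of cap in the frame of mouth below -0.005 m), for 0.05 s.
At the end, for the whole second after the job is handed in: The gripper holds the cap (finger force above 1 N), at rest, upright within 17 degrees, its underside 40 to 140 mm above the neck top and within 30 mm of the mouth's axis, touching nothing of the jug; the knob is back within 0.15 rad of rest; the bystanders stand upright (z of cap in the frame of mouth between 0.04 and 0.14 m and horizontal distance between cap and mouth below 0.03 m and angle between each of cap, mug, tamper, spray_bottle's own z axis and vertical below 0.3 rad and contact force between the fingers and cap above 1 N and contact force between cap and jug below 0.1 N and linear speed of cap below 0.03 m/s and value of joint knob below 0.15 rad); the arm keeps its last pose, push and grip.
It fails at once if the mug is moved more than 30 mm (distance of mug from where it was at the start of the episode above 0.03 m).
It fails at once if the tamper is moved more than 30 mm (distance of tamper from where it was at the start of the episode above 0.03 m).
It fails at once if the spray bottle is moved more than 30 mm (distance of spray_bottle from where it was at the start of the episode above 0.03 m).
It also fails if it takes over 51 s, if anything falls off the work surface, if the arm or the gripper's body presses on something with over 40 N, if the wrist force passes 120 N, or if a joint passes its speed limit or range.

## Working session

There is one attempt and no reset: what is moved stays moved. The work goes in short steps, Python scripts to look and compute and a tool call to move; the robot and the scene stay as the last step left them, time stands still between calls to the robot, and variables do not carry over. Pictures are saved under pics/ and viewed, at most 10 in all, crops included, and the job is handed in when it is done.

Besides the shell and the picture viewer there is one more tool, called as a command line: name --argument value ..., lists and objects as JSON in quotes. carry_out: Moves the arm, as the interface text tells. Its arguments: {"type":"object","properties":{"rows":{"type":"array","items":{"type":"array"}},"claw":{"type":"number"},"squeeze":{"type":"number"}},"required":["rows"]}

```bash
mkdir -p pics; cat > h.py <<'E'
import numpy as np, cv2, pickle
from scipy.spatial.transform import Rotation as R
def ray(s,u,v):
    M=np.array(s['mtx']); d=np.linalg.inv(M)@[u,v,1]; d=np.array([d[0],-d[1],-d[2]])
    return np.array(s['xyz'],float), rot(s)@d
def rot(s):
    o=np.array(s['orientation'],float)
    return o if o.shape==(3,3) else (R.from_euler('xyz',o).as_matrix() if o.size==3 else R.from_quat(o).as_matrix())
def onz(s,u,v,z):
    p,d=ray(s,u,v); return p+d*(z-p[2])/d[2]
def proj(s,P):
    c=rot(s).T@(np.array(P,float)-np.array(s['xyz'])); q=np.array(s['mtx'])@[c[0],-c[1],-c[2]]; return q[:2]/q[2]
E
python3 - <<'E'
from rig import r
from h import *
for n in('scene','top'):
    s=r.snapshot(n); pickle.dump(s,open(n+'.pkl','wb')); cv2.imwrite(f'pics/{n}.png',s['frame']); print({k:v for k,v in s.items() if k!='frame'})
print(r.get_state(), r.tips_ahead)
E
```

```text
{'mtx': array([[501.32099216,   0.        , 324.73455469],
       [  0.        , 501.32099216, 194.50467475],
       [  0.        ,   0.        ,   1.        ]]), 'xyz': array([1275.24462404,  482.92521391,  933.03628135]), 'orientation': array([ 0.80402621, -0.01943795,  2.21439336])}
{'mtx': array([[505.66531382,   0.        , 322.87967489],
       [  0.        , 505.66531382, 189.11704745],
       [  0.        ,   0.        ,   1.        ]]), 'xyz': array([ 447.80056445,   14.11631151, 1482.1907198 ]), 'orientation': array([ 0.08542925, -0.00672651, -1.59825851])}
{'time_s': 0.1, 'joint_pos': array([-1.52140309e+00,  3.13392836e-01,  1.49834360e+00, -6.88019210e-05,
        1.33100821e+00, -2.23422385e-01]), 'joint_vel': array([-0.00015133, -0.00183547, -0.00208562, -0.00020721, -0.00095565,
       -0.00048612]), 'joint_torque': array([ 3.13299257e-03, -4.02810431e+01, -2.52645099e+01,  6.95813284e-02,
        3.42617976e-02, -5.62429932e-05]), 'tcp_pos': array([ 141.41025166, -505.39373304,  260.22549681]), 'ee_rot': array([-3.14045449e+00, -1.90091164e-04,  2.72831894e-01]), 'wrist_force': array([ 0.18740886,  0.56185245, -0.47928803]), 'moment': array([ 0.03081523,  0.05031599, -0.03110054]), 'gripper_force': 0.0, 'width': 87.77217006989726} 22.0
```

View pics/scene.png

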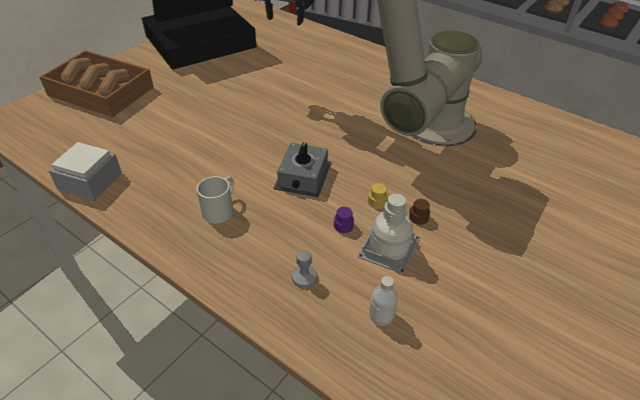

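View pics/top.png

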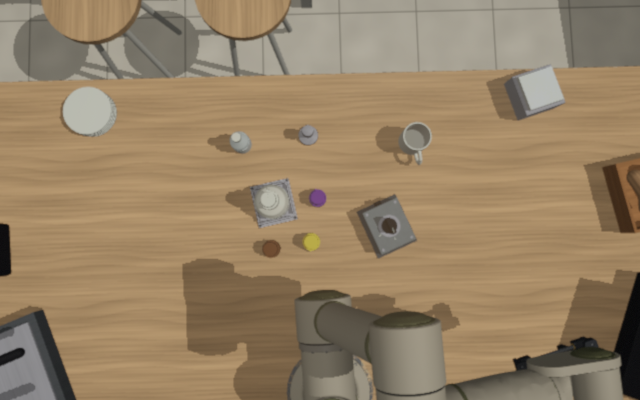

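The scene view shows the grey box with its black bar knob at about (304,160) and the jug with its white cap at (396,205). The caps lying loose are purple (344,219), yellow (378,195) and brown (420,211). The top view has the box at (388,226), the jug cap at (270,199), the mug at (416,138), the tamper at (308,134) and the bottle at (239,142). Only the white cap, on the jug, fits the description. I'll confirm that in an enlarged crop.

```bash
python3 - <<'E'
from h import *
S=pickle.load(open('scene.pkl','rb'));T=pickle.load(open('top.pkl','rb'))
def c(s,u,v,w,h,k): return cv2.resize(s['frame'][v:v+h,u:u+w],None,fx=k,fy=k,interpolation=cv2.INTER_CUBIC)
a=np.hstack([c(T,350,190,80,60,5),c(T,235,170,80,60,5)])
b=np.hstack([c(S,264,135,80,60,5),c(S,355,185,80,60,5)]) 
cv2.imwrite('pics/m.png',np.vstack([a,b]))
# box outline, dark hull in top
hsv=cv2.cvtColor(T['frame'],cv2.COLOR_BGR2HSV)
m=((hsv[...,1]<60)).astype(np.uint8)*255
for n,(u,v,w,h,z) in dict(box=(345,185,85,80,6),tray=(240,170,62,65,3)).items():
    mm=np.zeros_like(m); mm[v:v+h,u:u+w]=m[v:v+h,u:u+w]
    cs,_=cv2.findContours(mm,0,1); k=max(cs,key=cv2.contourArea)
    p=np.array([onz(T,x,y,z)[:2] for x,y in cv2.convexHull(k)[:,0]],np.float32)
    print(n,cv2.contourArea(k),cv2.minAreaRect(p),cv2.boxPoints(cv2.minAreaRect(k)).round(1).tolist())
E
```

```text
box 2001.0 ((461.9635009765625, -181.9040069580078), (146.34510803222656, 123.41804504394531), 23.165143966674805) [[356.79998779296875, 212.0], [395.0, 194.10000610351562], [416.3999938964844, 239.6999969482422], [378.20001220703125, 257.6000061035156]]
tray 1624.5 ((538.8385009765625, 146.5958251953125), (125.33402252197266, 117.23825073242188), 11.845766067504883) [[249.0, 186.1999969482422], [288.1000061035156, 177.1999969482422], [297.70001220703125, 218.8000030517578], [258.6000061035156, 227.89999389648438]]
```

View pics/m.png

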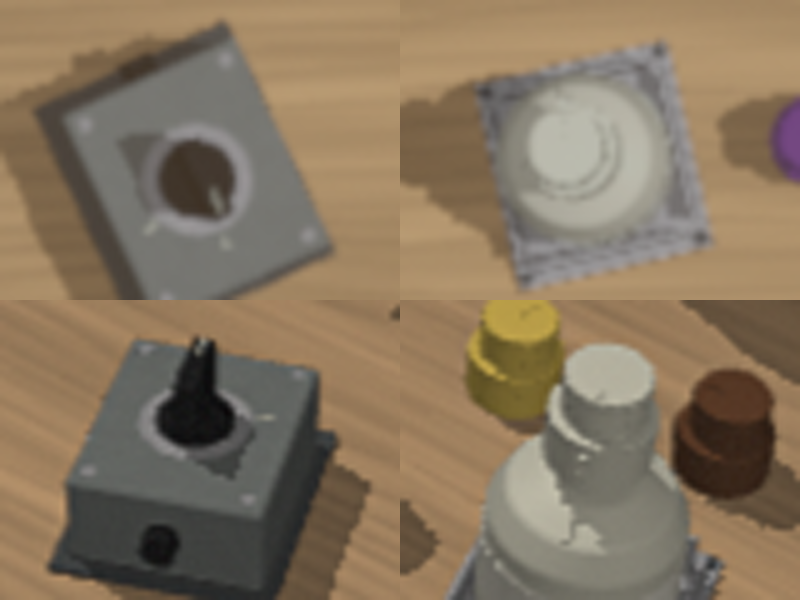

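The crop confirms it: the white ribbed cap sits on the white jug in its tray, at about (268,199) in the top view and (396,199) in scene. The bar knob is at (389,226) in top, and its pointer mark lies along the box's long axis.

```bash
python3 - <<'E'
from h import *
S=pickle.load(open('scene.pkl','rb'));T=pickle.load(open('top.pkl','rb'))
def tri(a,b):
    (p,d),(q,e)=ray(T,*a),ray(S,*b); d/=np.linalg.norm(d);e/=np.linalg.norm(e)
    t=np.linalg.lstsq(np.c_[d,-e],q-p,rcond=None)[0]; A,B=p+d*t[0],q+e*t[1]; return ((A+B)/2).round(1),np.linalg.norm(A-B).round(1)
print('cap top tri',tri((268,199),(396.4,199)), 'onz top',onz(T,268,199,163).round(1),'scene',onz(S,396.4,199,163).round(1))
print('screws ctr',onz(T,389.3,225.8,58).round(1))
c=onz(T,389.4,225.6,64).round(1); print('knob disc',c)
print('box S screws',[onz(S,264+x/5,135+y/5,58).round(1).tolist() for x,y in((146,49),(300,75),(88,170),(249,198))])
print('box T screws',[onz(T,350+x/5,190+y/5,58).round(1).tolist() for x,y in((227,60),(84,124),(310,236),(166,297))])
# bar top: project hypotheses
for a in (0,1):
  for sg in(-1,1):
    P=np.array([462,-182,100.])+sg*23*np.array([np.cos(np.radians(23.2)),np.sin(np.radians(23.2)),0]); print('bar end px',proj(S,P).round(1),proj(T,P).round(1)) if a==0 else 0
# dark knob mask
hsv=cv2.cvtColor(S['frame'],cv2.COLOR_BGR2HSV); m=(hsv[...,2]<45).astype(np.uint8); z=np.zeros_like(m); z[138:172,285:322]=m[138:172,285:322]
print(cv2.boundingRect(z))
E
```

```text
cap top tri (array([538.5, 146.7, 160.3]), np.float64(0.6)) onz top [538.4 146.2 163. ] scene [540.9 148.1 163. ]
screws ctr [ 461.  -182.7   58. ]
knob disc [ 461.4 -182.1   64. ]
box S screws [[432.3, -238.5, 58.0], [397.4, -156.9, 58.0], [530.9, -197.1, 58.0], [495.8, -116.3, 58.0]]
box T screws [[527.5, -202.5, 58.0], [493.6, -120.5, 58.0], [427.3, -245.2, 58.0], [395.5, -163.0, 58.0]]
bar end px [304.4 140.8] [394.8 232.9]
bar end px [299.8 151.3] [387.5 217.6]
(296, 144, 15, 20)
```

carry_out --rows '[[[0,0,0],[0,0,-0.56]],[[0,0,0],[0,0,-0.56]],[[0.94,-0.38,0],[0,0,0]],[[0.94,-0.38,0],[0,0,0]],[[0.94,-0.38,0],[0,0,0]],[[0.94,-0.38,0],[0,0,0]],[[0.94,-0.38,0],[0,0,0]],[[0.94,-0.38,0],[0,0,0]],[[0.94,-0.38,0],[0,0,0]],[[0.94,-0.38,0],[0,0,0]],[[0.94,-0.38,0],[0,0,0]],[[0.94,-0.38,0],[0,0,0]],[[0.94,-0.38,0],[0,0,0]],[[0.94,-0.38,0],[0,0,0]],[[0.94,-0.38,0],[0,0,0]],[[0.94,-0.38,0],[0,0,0]],[[0.94,-0.38,0],[0,0,0]],[[0,0,0],[0,0,0]],[[0,0,0],[0,0,0]]]' --claw 1

```text
time_s: 2.0
tcp_pos: [462.0, -180.9, 260.4]
ee_rot: [-3.141, 0.001, 0.408]
wrist_force: [-0.1, -1.0, 0.3]
width: 88.0
gripper_force: 0.0
```

carry_out --rows '[[[0,0,0.92],[0,0,0]],[[0,0,0.92],[0,0,0]],[[0,0,0.92],[0,0,0]],[[0,0,0.92],[0,0,0]],[[0,0,0.92],[0,0,0]],[[0,0,0.92],[0,0,0]],[[0,0,0],[0,0,0]],[[0,0,0],[0,0,0]]]' --claw 0.6

```text
time_s: 2.8
tcp_pos: [461.9, -181.8, 95.8]
ee_rot: [3.142, 0.0, 0.406]
wrist_force: [0.5, 0.6, -0.1]
width: 52.7
gripper_force: 0.0
```

carry_out --rows '[[[0,0,0],[0,0,0]],[[0,0,0],[0,0,0]],[[0,0,0],[0,0,0]],[[0,0,0],[0,0,0]],[[0,0,0],[0,0,0]],[[0,0,0],[0,0,0]],[[0,0,0],[0,0,0]],[[0,0,0],[0,0,0]]]' --claw 0 --squeeze 20

```text
time_s: 3.6
tcp_pos: [461.6, -179.7, 95.3]
ee_rot: [-3.138, 0.001, 0.407]
wrist_force: [-3.8, 7.8, 7.4]
width: 13.8
gripper_force: 20.0
```

carry_out --rows '[[[0,-0.07,0],[0,0,0]],[[0,0,0],[0,0,0]],[[0,0,0],[0,0,0]]]'

```text
time_s: 3.9
tcp_pos: [461.5, -179.5, 95.3]
ee_rot: [3.141, -0.0, 0.407]
wrist_force: [-0.2, -2.1, 1.4]
width: 13.8
gripper_force: 20.0
```

carry_out --rows '[[[0,0,0],[0,0,0.8]],[[0,0,0],[0,0,0.8]],[[0,0,0],[0,0,0.8]],[[0,0,0],[0,0,0.8]],[[0,0,0],[0,0,0.8]],[[0,0,0],[0,0,0.8]],[[0,0,0],[0,0,0.8]],[[0,0,0],[0,0,0.8]],[[0,0,0],[0,0,0.8]],[[0,0,0],[0,0,0.8]],[[0,0,0],[0,0,0.8]],[[0,0,0],[0,0,0.8]],[[0,0,0],[0,0,0.7]],[[0,0,0],[0,0,0]],[[0,0,0],[0,0,0]],[[0,0,0],[0,0,0]]]'

```text
time_s: 5.5
tcp_pos: [461.7, -177.7, 95.3]
ee_rot: [-3.139, 0.001, -0.828]
wrist_force: [3.0, 9.5, 4.2]
width: 13.9
gripper_force: 20.0
```

carry_out --rows '[[[0,0,0],[0,0,0]],[[0,0,0],[0,0,0]],[[0,0,0],[0,0,0]],[[0,0,0],[0,0,0]],[[0,0,0],[0,0,0]],[[0,0,0],[0,0,0]],[[0,0,0],[0,0,0]],[[0,0,0],[0,0,0]],[[0,0,0],[0,0,0]],[[0,0,0],[0,0,0]],[[0,0,0],[0,0,0]],[[0,0,0],[0,0,0]]]' --claw 1

```text
time_s: 6.7
tcp_pos: [461.3, -179.1, 95.1]
ee_rot: [-3.142, -0.0, -0.829]
wrist_force: [-0.3, 0.5, 0.5]
width: 88.2
gripper_force: 0.0
```

carry_out --rows '[[[0,0,-1],[0,0,0]],[[0,0,-1],[0,0,0]],[[0,0,-1],[0,0,0]],[[0,0,-1],[0,0,0]],[[0,0,-1],[0,0,0]],[[0,0,0],[0,0,0]],[[0,0,0],[0,0,0]]]'

```text
time_s: 7.4
tcp_pos: [461.2, -179.1, 244.9]
ee_rot: [-3.142, -0.0, -0.829]
wrist_force: [0.2, 0.8, -1.2]
width: 88.4
gripper_force: 0.0
```

```bash
python3 - <<'E'
from rig import r
from h import *
s=r.snapshot('scene'); cv2.imwrite('pics/s2.png',cv2.resize(s['frame'][120:240,260:450],None,fx=4,fy=4,interpolation=cv2.INTER_CUBIC))
q=r.get_state(); print(q['tcp_pos'],q['ee_rot'],q['joint_pos'])
E
```

```text
[ 460.9837078  -178.91986306  244.17945808] [ 3.14127135e+00  1.37552662e-03 -8.28793779e-01] [-6.07640051e-01  2.60348337e-01  1.61215571e+00 -1.22978615e-05
  1.27050111e+00  1.79195348e+00]
```

View pics/s2.png

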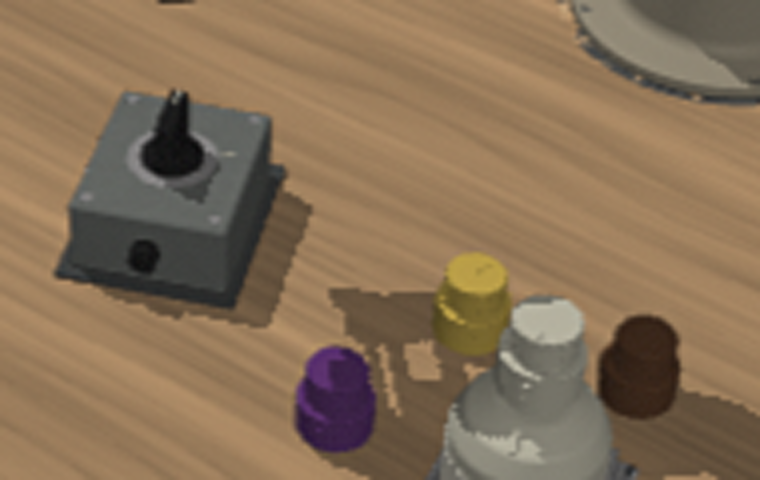

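The knob has sprung back: its pointer is at (176,95) in this crop, pointing the same way as at the start. Next is the cap.

carry_out --rows '[[[0,0,0],[0,0,-0.88]],[[0,0,0],[0,0,-0.88]],[[0,0,0],[0,0,-0.88]],[[0,0,0],[0,0,-0.88]],[[0,0,0],[0,0,-0.88]],[[-0.06,-0.93,0],[0,0,0]],[[-0.06,-0.93,0],[0,0,0]],[[-0.06,-0.93,0],[0,0,0]],[[-0.06,-0.93,0],[0,0,0]],[[-0.06,-0.93,0],[0,0,0]],[[-0.06,-0.93,0],[0,0,0]],[[-0.06,-0.93,0],[0,0,0]],[[-0.06,-0.93,0],[0,0,0]],[[-0.06,-0.93,0],[0,0,0]],[[-0.06,-0.93,0],[0,0,0]],[[-0.06,-0.93,0],[0,0,0]],[[-0.06,-0.93,0],[0,0,0]],[[0,0,0],[0,0,0]],[[0,0,0],[0,0,0]],[[0,0,0],[0,0,0]]]'

```text
time_s: 9.45
tcp_pos: [539.6, 146.2, 244.4]
ee_rot: [3.141, 0.001, -0.302]
wrist_force: [0.6, -0.0, -0.1]
width: 87.9
gripper_force: 0.0
```

carry_out --rows '[[[0,0,0.88],[0,0,0]],[[0,0,0.88],[0,0,0]],[[0,0,0.88],[0,0,0]],[[0,0,0],[0,0,0]],[[0,0,0],[0,0,0]]]'

```text
time_s: 9.95
tcp_pos: [540.1, 146.4, 166.6]
ee_rot: [3.142, -0.0, -0.302]
wrist_force: [0.1, 0.2, -0.7]
width: 88.2
gripper_force: 0.0
```

carry_out --rows '[[[0,0,0],[0,0,0]],[[0,0,0],[0,0,0]],[[0,0,0],[0,0,0]],[[0,0,0],[0,0,0]],[[0,0,0],[0,0,0]],[[0,0,0],[0,0,0]],[[0,0,0],[0,0,0]],[[0,0,0],[0,0,0]]]' --claw 0.35 --squeeze 12

```text
time_s: 10.75
tcp_pos: [540.0, 147.4, 166.2]
ee_rot: [-3.141, -0.001, -0.301]
wrist_force: [1.4, 3.5, 1.8]
width: 39.5
gripper_force: 12.0
```

carry_out --rows '[[[0,-0.03,0],[0,0,0]],[[0,0,0],[0,0,0]],[[0,0,0.04],[0,0,0]],[[0,0,0.04],[0,0,0]],[[0,0,0.03],[0,0,0]],[[0,0,0],[0,0,0]],[[0,0,0],[0,0,0]]]' --claw 0.52

```text
time_s: 11.45
tcp_pos: [540.1, 147.9, 162.6]
ee_rot: [3.142, 0.0, -0.301]
wrist_force: [0.2, -0.1, -0.1]
width: 45.7
gripper_force: 0.1
```

carry_out --rows '[[[0,0,0],[0,0,0]],[[0,0,0],[0,0,0]],[[0,0,0],[0,0,0]],[[0,0,0],[0,0,0]],[[0,0,0],[0,0,0]],[[0,0,0],[0,0,0]]]' --claw 0.3 --squeeze 40

```text
time_s: 12.05
tcp_pos: [540.1, 147.8, 162.6]
ee_rot: [3.141, 0.0, -0.301]
wrist_force: [0.1, -1.4, 0.1]
width: 39.2
gripper_force: 40.0
```

carry_out --rows '[[[0,0,0.05],[0,0,0]],[[0,0,0.05],[0,0,0]],[[0,0,0.05],[0,0,0]],[[0,0,0.05],[0,0,0]],[[0,0,0],[0,0,0]],[[0,0,0],[0,0,0]],[[0,0,0],[0,0,0]]]'

```text
time_s: 12.75
tcp_pos: [540.2, 147.9, 157.8]
ee_rot: [-3.141, -0.001, -0.301]
wrist_force: [-5.1, -1.6, 11.6]
width: 39.1
gripper_force: 40.0
```

carry_out --rows '[[[-0.02,0,0.03],[0,0,0]],[[0,0,0],[0,0,0]],[[0,0,0],[0,0,-0.8]],[[0,0,0],[0,0,-0.8]],[[0,0,0],[0,0,-0.8]],[[0,0,0],[0,0,-0.8]],[[0,0,0],[0,0,-0.8]],[[0,0,0],[0,0,-0.8]],[[0,0,0],[0,0,0]],[[0,0,0],[0,0,0]]]'

```text
time_s: 13.75
tcp_pos: [540.8, 148.4, 157.5]
ee_rot: [3.141, -0.005, 0.275]
wrist_force: [0.6, -0.0, 10.6]
width: 38.8
gripper_force: 40.0
```

```bash
python3 - <<'E'
from rig import r
q=r.get_state(); print(q['tcp_pos'],q['ee_rot'],q['wrist_force'],q['moment'])
E
```

```text
[540.7848415  148.35446292 157.48870808] [ 3.14096985 -0.00470483  0.27538494] [ 0.58467928 -0.04830848 10.57602835] [ 0.02866051 -0.02678404  0.05532565]
```

carry_out --rows '[[[0,0,0.03],[0,0,0]],[[0,0,0],[0,0,-0.8]],[[0,0,0],[0,0,-0.8]],[[0,0,0],[0,0,-0.8]],[[0,0,0],[0,0,-0.8]],[[0,0,0],[0,0,-0.8]],[[0,0,0],[0,0,-0.8]],[[0,0,0],[0,0,0]],[[0,0,0],[0,0,0]],[[0,0,0],[0,0,0]]]'

```text
time_s: 14.75
tcp_pos: [540.8, 148.6, 156.8]
ee_rot: [3.139, -0.004, 0.851]
wrist_force: [0.8, 2.3, 11.7]
width: 39.5
gripper_force: 40.0
```

```bash
python3 - <<'E'
from rig import r
from h import *
q=r.get_state(); print(q['tcp_pos'],q['ee_rot'],q['wrist_force'],q['moment'])
E
```

```text
[540.83522538 148.55916032 156.75271873] [ 3.13856175 -0.00413712  0.85130639] [ 0.7715288   2.32354374 11.74499838] [0.28335515 0.00084197 0.03163009]
```

carry_out --rows '[[[0,0,-0.1],[0,0,0]],[[0,0,-0.1],[0,0,0]],[[0,0,-0.1],[0,0,0]],[[0,0,-0.1],[0,0,0]],[[0,0,0],[0,0,0]],[[0,0,0],[0,0,0]]]'

```text
time_s: 15.35
tcp_pos: [539.5, 148.2, 166.6]
ee_rot: [-3.141, -0.0, 0.851]
wrist_force: [0.8, 1.7, -0.0]
width: 39.1
gripper_force: 40.0
```

carry_out --rows '[[[0,0,-0.31],[0,0,0]],[[0,0,-0.31],[0,0,0]],[[0,0,-0.31],[0,0,0]],[[0,0,-0.31],[0,0,0]],[[0,0,-0.31],[0,0,0]],[[0,0,-0.31],[0,0,0]],[[0,0,-0.31],[0,0,0]],[[0,0,-0.31],[0,0,0]],[[0,0,-0.31],[0,0,0]],[[0,0,-0.31],[0,0,0]],[[0,0,0],[0,0,0]],[[0,0,0],[0,0,0]],[[0,0,0],[0,0,0]],[[0,0,0],[0,0,0]]]'

```text
time_s: 16.75
tcp_pos: [539.4, 148.0, 259.4]
ee_rot: [-3.141, 0.001, 0.851]
wrist_force: [0.5, 0.1, -0.8]
width: 38.9
gripper_force: 40.0
```

```bash
python3 - <<'E'
from rig import r
from h import *
s=r.snapshot('scene'); cv2.imwrite('pics/s3.png',cv2.resize(s['frame'][100:350,200:460],None,fx=2.3,fy=2.3,interpolation=cv2.INTER_CUBIC))
q=r.get_state(); print(q['tcp_pos'],q['width'],q['gripper_force'],q['wrist_force'])
E
```

```text
[539.47563206 148.07026207 259.44429834] 39.367495298171114 39.99986730515957 [-1.08459805  0.17210804 -0.89288521]
```

View pics/s3.png

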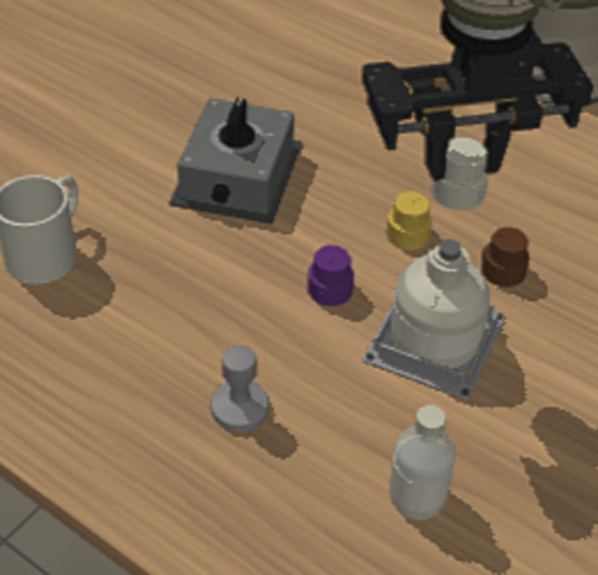

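The white cap hangs upright in the gripper at (461,175), above the open neck and its grey seal at (450,250). The knob is at rest, and the mug, tamper and bottle are standing.

```bash
python3 -c "
from rig import r
print(r.sign_off())"
```

```text
the job is handed in; nothing more can be done
None
```

I turned the knob to its stop and it sprang back, then pressed, twisted and lifted off the white cap; it is held upright about 8 cm above the jug's mouth, the mug, tamper and bottle still stand, and the job is handed in at about 17 s (no verdict was returned).

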